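# Level the rocking charging stand and put it to work

## Task

The charging stand on the desk leans and rocks: screw its two front feet down by their orange knobs until the board is level and all four feet stand firmly on the desk. Then lay every power bank lying about flat in a charging bay of its own, and with all of them in, push the green power plunger fully down and let it spring back. The old red packing pads that used to be wedged under the stand go into the white desk bin, at any time; leave everything else on the desk where it is.

Things in the scene. Friction and masses are not known exactly. Their poses are not given: they have to be found in the camera images.
- stand: Charging stand: white board 220 x 340 x 18 mm (x, y, z), 3 kg, loose on four feet: two fixed black ones at the rear (+x), two screw feet at the front (-x) corners. Origin: on the plane of the fixed feet's undersides, below the board's middle; x to the rear, y left, z up. Board top is 48 mm above it. A grey strip at the rear edge rises 22 mm more (x 92 to 110 mm). Leans and rocks at first.
- knob_left (a joint): Turn of the left (+y) front foot's knob, rad. 0 = foot wound fully up; grows when turned CLOCKWISE seen from above (to 11.8). A full turn lowers foot and knob together 8 mm relative to the board. At 7.85 the foot is exactly as low as the fixed rear feet; beyond, it lifts its corner too high. Stays where left; turning takes about 0.1 N m. Starts at 0.4 to 3.0.
- knob_right (a joint): Turn of the right (-y) front foot's knob, rad. 0 = foot wound fully up; grows when turned CLOCKWISE seen from above (to 11.8). A full turn lowers foot and knob together 8 mm relative to the board. At 7.85 the foot is exactly as low as the fixed rear feet; beyond, it lifts its corner too high. Stays where left; turning takes about 0.1 N m. Starts at 0.4 to 3.0.
- knob_left_top (a point): Centre of the top of the left front foot's orange knob, a fluted upright cylinder 34 mm across, 26 mm high, on the screw axis (+145 mm y, -85 mm x from the stand's origin). With the foot level with the rear feet this top is 34 mm, the knob's underside 8 mm, above the board; at the start the top is 40 to 44 mm up. A white line on top shows its angle.
- foot_left_tip (a point): Centre of the underside of the left front screw foot (black rubber disc 30 mm across), the point that rests on the desk; desk top is z = 0.
- rear_foot_left (a point): Centre of the underside of the left fixed rear foot (black, 32 mm across); desk top is z = 0.
- knob_right_top (a point): Centre of the top of the right front foot's orange knob, a fluted upright cylinder 34 mm across, 26 mm high, on the screw axis (-145 mm y, -85 mm x from the stand's origin). With the foot level with the rear feet this top is 34 mm, the knob's underside 8 mm, above the board; at the start the top is 40 to 44 mm up. A white line on top shows its angle.
- foot_right_tip (a point): Centre of the underside of the right front screw foot (black rubber disc 30 mm across), the point that rests on the desk; desk top is z = 0.
- rear_foot_right (a point): Centre of the underside of the right fixed rear foot (black, 32 mm across); desk top is z = 0.
- bay0 (a point): Centre of the floor of the left (+y) charging bay on the stand, on the board's top: a shallow pocket 98 x 50 mm inside (long side along the stand's x) with grey lips 6 mm high and 4 mm thick; bays are 90 mm apart. The lips of neighbouring bays are 32 mm apart.
- bay1 (a point): Centre of the floor of the middle charging bay on the stand, on the board's top: a shallow pocket 98 x 50 mm inside (long side along the stand's x) with grey lips 6 mm high and 4 mm thick; bays are 90 mm apart. The lips of neighbouring bays are 32 mm apart.
- bay2 (a point): Centre of the floor of the right (-y) charging bay on the stand, on the board's top: a shallow pocket 98 x 50 mm inside (long side along the stand's x) with grey lips 6 mm high and 4 mm thick; bays are 90 mm apart. The lips of neighbouring bays are 32 mm apart.
- plunger (a joint): Stroke of the green power plunger, m: 0 = out, 0.012 = pressed fully down to its stop. Sprung: about 4 N to start, 9 N at the stop; comes back by itself.
- plunger_top (a point): Centre of the top of the green power plunger, a round cap 36 mm across in the middle of the stand's front edge; moves straight down into the board. Released it stands 30 mm above the board, fully pressed 18 mm (a grey collar around it is 9 mm high).
- bank0: Power bank, blue, a rounded block 90 x 42 x 24 mm (its x, y, z), 0.18 kg, lying flat. Origin: centre of its underside; x along its length. Either end may point either way in a bay. May be absent.
- bank1: Power bank, black, a rounded block 90 x 42 x 24 mm (its x, y, z), 0.18 kg, lying flat. Origin: centre of its underside; x along its length. Either end may point either way in a bay. May be absent.
- bank2: Power bank, white, a rounded block 90 x 42 x 24 mm (its x, y, z), 0.18 kg, lying flat. Origin: centre of its underside; x along its length. Either end may point either way in a bay. May be absent.
- shim0: Old red plastic packing pad, 46 x 30 x 10 mm (its x, y, z), about 15 g, lying flat. Origin: centre of its underside. May be absent.
- shim1: Old red plastic packing pad, 46 x 30 x 10 mm (its x, y, z), about 15 g, lying flat. Origin: centre of its underside. May be absent.
- bin_in (a point): Centre of the inner floor, 5 mm above the desk, of the small round white desk bin, fixed to the desk, 108 mm across the rim, about 100 mm inside it, 55 mm high, open at the top.
- mug: White mug, 76 mm across, 85 mm high, handle at its +y. Origin: centre of the underside. Bystander.
- clock: White alarm clock, 45 x 100 x 80 mm. Origin: centre of the underside. Bystander.
- stapler: Red and black stapler, 130 x 34 x 47 mm (x is its length). Origin: centre of the underside. Bystander.
- glasses_case: Blue glasses case, 60 x 155 x 45 mm. Origin: centre of the underside. Bystander.
There are look-alikes about, which are no part of the job. Of the things that look like the bank0, take the one that is farthest to the robot's left at the start. What is shaped like the bank2 but turquoise is not meant.

How it is judged:
On the way, in this order (a step that is already met when the one before it is completed fails the run):
1. the stand is level with all four feet on the desk (angle between stand's own z axis and vertical below 0.012 rad and height (world z) of each of foot_left_tip, foot_right_tip, rear_foot_left, rear_foot_right below 0.0018 m and linear speed of stand below 0.01 m/s and contact force between the fingers and stand below 0.5 N), for 0.3 s.
2. every power bank lies flat in a bay of its own ((horizontal distance between bank0 and bay0 below 0.01 m or horizontal distance between bank0 and bay1 below 0.01 m or horizontal distance between bank0 and bay2 below 0.01 m) and z of bank0 in the frame of stand between 0.045 and 0.051 m and angle between the x axis of each of bank0, bank1, bank2 and the x axis of stand, either way round below 0.14 rad and angle between each of bank0, bank1, bank2's own z axis and vertical below 0.06 rad and (horizontal distance between bank1 and bay0 below 0.01 m or horizontal distance between bank1 and bay1 below 0.01 m or horizontal distance between bank1 and bay2 below 0.01 m) and z of bank1 in the frame of stand between 0.045 and 0.051 m and (horizontal distance between bank2 and bay0 below 0.01 m or horizontal distance between bank2 and bay1 below 0.01 m or horizontal distance between bank2 and bay2 below 0.01 m) and z of bank2 in the frame of stand between 0.045 and 0.051 m and contact force between the fingers and bank0 below 0.3 N and contact force between the fingers and bank1 below 0.3 N and contact force between the fingers and bank2 below 0.3 N), for 0.2 s.
3. with all the power banks in their bays, the plunger is pushed fully down ((horizontal distance between bank0 and bay0 below 0.01 m or horizontal distance between bank0 and bay1 below 0.01 m or horizontal distance between bank0 and bay2 below 0.01 m) and z of bank0 in the frame of stand between 0.045 and 0.051 m and angle between the x axis of each of bank0, bank1, bank2 and the x axis of stand, either way round below 0.14 rad and angle between each of bank0, bank1, bank2's own z axis and vertical below 0.06 rad and (horizontal distance between bank1 and bay0 below 0.01 m or horizontal distance between bank1 and bay1 below 0.01 m or horizontal distance between bank1 and bay2 below 0.01 m) and z of bank1 in the frame of stand between 0.045 and 0.051 m and (horizontal distance between bank2 and bay0 below 0.01 m or horizontal distance between bank2 and bay1 below 0.01 m or horizontal distance between bank2 and bay2 below 0.01 m) and z of bank2 in the frame of stand between 0.045 and 0.051 m and value of joint plunger above 0.0108 m), for 0.1 s.
At the end, for the whole second after the job is handed in: The stand is level within 0.012 rad with every foot within 1.8 mm of the desk; each power bank lies flat in its own bay (centre within 10 mm, aligned within 0.14 rad, on the board); each packing pad lies in the desk bin, below its rim; the plunger is out again (under 2 mm); all at rest (angle between stand's own z axis and vertical below 0.012 rad and height (world z) of each of foot_left_tip, foot_right_tip, rear_foot_left, rear_foot_right below 0.0018 m and (horizontal distance between bank0 and bay0 below 0.01 m or horizontal distance between bank0 and bay1 below 0.01 m or horizontal distance between bank0 and bay2 below 0.01 m) and z of bank0 in the frame of stand between 0.045 and 0.051 m and angle between the x axis of each of bank0, bank1, bank2 and the x axis of stand, either way round below 0.14 rad and angle between each of bank0, bank1, bank2's own z axis and vertical below 0.06 rad and (horizontal distance between bank1 and bay0 below 0.01 m or horizontal distance between bank1 and bay1 below 0.01 m or horizontal distance between bank1 and bay2 below 0.01 m) and z of bank1 in the frame of stand between 0.045 and 0.051 m and (horizontal distance between bank2 and bay0 below 0.01 m or horizontal distance between bank2 and bay1 below 0.01 m or horizontal distance between bank2 and bay2 below 0.01 m) and z of bank2 in the frame of stand between 0.045 and 0.051 m and horizontal distance between each of shim0, shim1 and bin_in below 0.05 m and height (world z) of each of shim0, shim1 below 0.045 m and value of joint plunger below 0.002 m and linear speed of each of bank0, bank1, bank2, shim0, shim1, stand below 0.03 m/s); the robot touches nothing.
It fails at once if the mug is moved more than 3 cm (distance of mug from where it was at the start of the episode above 0.03 m).
It fails at once if the clock is moved more than 3 cm (distance of clock from where it was at the start of the episode above 0.03 m).
It fails at once if the stapler is moved more than 3 cm (distance of stapler from where it was at the start of the episode above 0.03 m).
It fails at once if the glasses case is moved more than 3 cm (distance of glasses_case from where it was at the start of the episode above 0.03 m).
It fails at once if the stand is tipped steeply (angle between stand's own z axis and vertical above 0.25 rad).
Of bank0, bank1, bank2 only 2 to 3 are there at a start; the rules pass over those that are not, and their reading is None.
Of shim0, shim1 only 1 to 2 are there at a start; the rules pass over those that are not, and their reading is None.
At some moment in a run one of bank0, bank1, bank2, shim0, shim1 may be knocked a few centimetres aside while the robot is not near it.
Once in a run the grip may slacken for a moment while it holds something.
It also fails if it takes over 208 s, if anything falls off the work surface, if the arm or the gripper's body presses on something with over 40 N, if the wrist force passes 120 N, or if a joint passes its speed limit or range.

## Robot

A 6-joint arm with a two-finger parallel gripper is mounted at the origin on the work surface. World frame = base frame: x ahead of the robot, y to its left, z up, the work surface at z = 0. Lengths are in m, angles in rad, forces in N, time in s.
With the tool pointing down it reaches from about 0.35 to 0.775 m from the base axis. Payload 7.3 kg.
Tool frame: the origin (TCP) lies at the centre of the arm's flange, where the gripper is bolted on; the fingertips stand 178 mm ahead of it and the grasp point (between the pads) lies 159 mm ahead of it; z points along the fingers, y is the line along which they close (so a half turn about z gives the same grasp; the last joint's range is limited). The gripper opens to 92 mm and grips with 3 to 60 N. Pads are 19 mm wide; open, the fingers measure 130 mm over their backs; the gripper's body (75 mm by 190 mm) begins 47 mm behind the grasp point.
Start: joints at [-1.477, 0.342, 1.524, -0, 1.275, -0.146], TCP at [0.125, -0.51, 0.405] pointing down, gripper open.
Joint ranges: [-2.53, 2.53], [-0.77, 2.02], [0.04, 2.7], [-1, 4.14], [0.28, 2.66], [-3.11, 3.11]. Speed limits (rad/s): [2.57, 2.57, 3.14, 3.14, 3.14, 3.14].

## Interface

Orientations are given as [roll, pitch, yaw] about the fixed x, y, z axes, in that order (R = Rz(yaw) Ry(pitch) Rx(roll)).
In Python, from cell import telemetry, vision, ticket gives the robot as it stands.
- The arm moves only by the shell command python3 -m crank 'ROWS' [FORCE]. ROWS is JSON, a list of rows, each a list of 5 numbers: the gripper command: -1 is shut, 1 is fully open, values between are in proportion, then the shift along the tool's x, y, z in mm, then the turn about the tool's z in rad. In form: [[fingers, dx, dy, dz, roll], ...]. A call has 1 to 12 rows; each row is the pose to reach, as a shift and turn from the pose commanded when the call began, along the tool's axes at that moment; what a row does not reach only later rows make up. A row lasts 1/12 s, in which the tool goes at most 41.7 mm and 7.16 degrees, less where a joint would pass 70% of its speed; a pose out of reach is approached as far as the arm can. A call with a gripper value outside its range is refused whole. The fingers move at their own pace and stop on an object; FORCE is the grip in N (left out, the last holds). Time passes only in rows, so rows that repeat a pose let the fingers close. It gives the time, the measured TCP pose, the force, the opening and the grip force at its end, in the units of the state.
- telemetry.observe(): the state, without advancing time (a new reading comes with each control period).
- vision.read_camera(name): name is "scene" or "top" or "wrist"; returns (picture, depth): 384x512x3 uint8, red, green, blue; 384x512 float32, m along the optical axis (not along the pixel's ray), 0 where there is no reading.
- vision.get_calibration(name): a dict with "camera_matrix" (3x3 intrinsics, pixels), "rvec" (rotation vector, rad) and "tvec" (3), from world to camera coordinates, as OpenCV has them. Camera axes: x right, y down, z forward; pixel columns grow to the right and rows downward; lengths in m; the calibration is good to about 2 mm. A picture is of the moment at which its call begins: read the wrist's pose just before it. get_calibration takes no time and is no camera call; for the wrist camera it gives the pose at the moment of the call.
- ticket.hand_in(): hands the job in; it is judged then, once.
The state is a dict: "time": time; "qpos": joint angles; "qvel": joint speeds; "joint_efforts": joint torques, N m; "tool_pos": TCP position; "tool_rot": TCP orientation; "contact_force": force on the tool from outside, world axes, zero at the start; "torque": the same for the moment, N m; "opening": finger opening in m; "grip_force": force on a finger pad.
Only numpy, scipy, OpenCV 4.12 (cv2) and the standard library are available. Lean on these libraries where they do the work, as an engineer would, in place of code of your own. Each camera call takes 0.05 s, during which the arm holds its last target. There are 200 camera calls.

## Working session

There is one attempt and no reset: what is moved stays moved. The work goes in short steps, Python scripts to look and compute and a shell command to move; the robot and the scene stay as the last step left them, time stands still between calls to the robot, and variables do not carry over. Pictures are saved under pics/ and viewed, at most 14 in all, crops included, and the job is handed in when it is done.

```bash
ls; mkdir -p pics; cat > h.py <<'E'
import numpy as np, cv2
from cell import telemetry, vision, ticket
def cam(n):
    c=vision.get_calibration(n); K=np.array(c["camera_matrix"]);R=cv2.Rodrigues(np.array(c["rvec"],float))[0];t=np.array(c["tvec"],float).ravel()
    return K,R,t
def grab(n,name=None):
    c=cam(n); p,d=vision.read_camera(n)
    if name: cv2.imwrite(f"pics/{name}.png",p[:,:,::-1])
    return p,d,c
def ray(c,u,v,z):
    K,R,t=c; o=-R.T@t; d=R.T@np.linalg.inv(K)@np.array([u,v,1.]); s=(z-o[2])/d[2]; return o+s*d
def cloud(d,c):
    K,R,t=c; v,u=np.mgrid[:d.shape[0],:d.shape[1]]
    P=np.stack([(u-K[0,2])/K[0,0]*d,(v-K[1,2])/K[1,1]*d,d],-1)
    return (P-t)@R
def proj(c,X):
    K,R,t=c; p=K@(R@np.array(X,float)+t); return p[:2]/p[2]
E
python3 - <<'E'
from h import *
for n in ("top","scene"):
    p,d,c=grab(n,n+"0"); print(n,c[0][0,0],-c[1].T@c[2]); np.savez(n+"0",p=p,d=d)
s=telemetry.observe();print(s)
E
```

```text
pics
top 412.9403255009966 [ 0.32657144 -0.13341744  1.14946865]
scene 375.88548465695334 [0.96024147 0.64943915 0.9196986 ]
{'time': 0.1, 'qpos': array([-1.47701178e+00,  3.42673891e-01,  1.52490658e+00, -2.30031157e-05,
        1.27543696e+00, -1.46009574e-01]), 'qvel': array([-0.00115811, -0.00137787, -0.00345761, -0.00014642, -0.00106157,
       -0.00164328]), 'joint_efforts': array([ 2.56680767e-03, -4.32004738e+01, -2.44695085e+01,  7.21257878e-02,
        5.25618391e-02, -4.94623760e-05]), 'tool_pos': array([ 0.12469147, -0.50985646,  0.40410868]), 'tool_rot': array([-3.14017984e+00, -1.85528295e-04,  2.39800702e-01]), 'contact_force': array([ 0.20703906,  0.5206692 , -1.05111003]), 'torque': array([ 0.02487251,  0.00048708, -0.00900381]), 'grip_force': 0.0, 'opening': 0.09214769567657215}
```

View pics/top0.png

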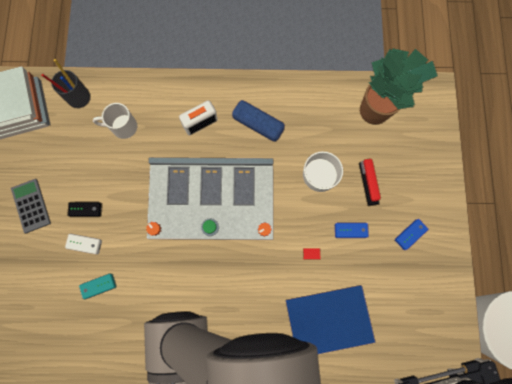

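View pics/scene0.png

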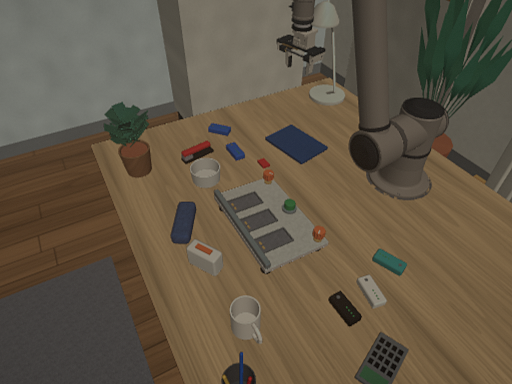

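Top view: stand centre ≈(211,198), knobs at (153,228) and (264,229), green plunger (210,227). Banks: black (84,209), white (83,244), blue bank0 is the left one (351,230). One red pad is visible at (312,254), and the bin is at (323,171).

```bash
cat >> h.py <<'E'
def blobs(p,c,z,cond,mn=40,roi=None):
    hsv=cv2.cvtColor(p,cv2.COLOR_RGB2HSV); m=cond(hsv[...,0].astype(int),hsv[...,1].astype(int),hsv[...,2].astype(int)).astype(np.uint8)
    if roi is not None:
        r=np.zeros_like(m); r[roi[1]:roi[3],roi[0]:roi[2]]=1; m*=r
    out=[]
    for k in cv2.findContours(m,cv2.RETR_EXTERNAL,cv2.CHAIN_APPROX_NONE)[0]:
        if cv2.contourArea(k)<mn: continue
        w=np.array([ray(c,*q[0],z)[:2] for q in k]); r=cv2.minAreaRect((w*1000).astype(np.float32)); b=cv2.boxPoints(r)
        e=max([b[1]-b[0],b[2]-b[1]],key=np.linalg.norm)
        out.append((np.round(r[0],1),np.round(sorted(r[1]),1),round(np.degrees(np.arctan2(e[1],e[0]))%180,1),np.round(np.mean(k[:,0],0))))
    return out
BLUE=lambda h,s,v:(h>100)&(h<125)&(s>140)&(v>60)
RED=lambda h,s,v:((h<4)|(h>174))&(s>170)&(v>90)
ORANGE=lambda h,s,v:(h>4)&(h<18)&(s>150)&(v>150)
GREEN=lambda h,s,v:(h>50)&(h<80)&(s>120)&(v>50)
BLACK=lambda h,s,v:(v<60)
WHITE=lambda h,s,v:(v>170)&(s<45)
E
python3 - <<'E'
from h import *
f=np.load("top0.npz");p,d=f["p"],f["d"];c=cam("top")
for n,cd,z,roi in (("blue",BLUE,.024,None),("red",RED,.01,None),("orange",ORANGE,.085,(130,200,290,250)),("green",GREEN,.075,(180,200,240,250)),("black",BLACK,.024,(55,190,115,225)),("white",WHITE,.024,(55,225,115,262)),("bin",WHITE,.055,(290,140,355,200))):
    print(n,*blobs(p,c,z,cd,20,roi),sep="\n  ")
P=cloud(d,c)
def at(u,v): return np.round(np.median(P[v-1:v+2,u-1:u+2].reshape(-1,3),0)*1000,1)
for q in ((153,228),(264,229),(210,227),(155,170),(268,170),(165,200),(260,212),(178,215),(182,232),(240,232),(84,209),(83,244),(351,230),(312,254)): print(q,at(*q))
b=(p.max(2)>0)
m=(P[...,2]>.02)&(P[...,2]<.08); m[:,:140]=0;m[:,285:]=0;m[:150]=0;m[250:]=0
Q=P[m]; r=cv2.minAreaRect((Q[:,:2]*1000).astype(np.float32)); print(r)
# board plane
m2=(P[...,2]>.03)&(P[...,2]<.06)&m
Q=P[m2]; A=np.c_[Q[:,:2],np.ones(len(Q))]
for _ in range(5):
    k=np.linalg.lstsq(A,Q[:,2],rcond=None)[0]; e=np.abs(A@k-Q[:,2])<.003; A,Q=A[e],Q[e]
print("plane",k,len(Q))
E
```

```text
blue
  (array([ 221.5, -346.3]), array([143.2, 201.7]), np.float32(101.5), array([331., 319.]))
  (array([ 461.4, -411.8]), array([35.7, 86.9]), np.float32(90.7), array([351., 230.]))
  (array([ 450.9, -575.5]), array([38.8, 88.2]), np.float32(131.5), array([411., 234.]))
  (array([886.4, 411.9]), array([ 8.5, 50.3]), np.float32(43.4), array([65., 82.]))
red
  (array([ 395.9, -304.4]), array([24.4, 41.7]), np.float32(90.7), array([311., 254.]))
  (array([ 606.1, -477.3]), array([ 27.3, 121.2]), np.float32(9.4), array([371., 180.]))
orange
  (array([ 453.3, -172.1]), array([27.8, 30.4]), np.float32(18.5), array([264., 229.]))
  (array([451.2, 116. ]), array([30.4, 33.7]), np.float32(46.8), array([152., 228.]))
green
  (array([459.5, -28.4]), array([30.2, 31.9]), np.float32(27.9), array([209., 226.]))
black
  (array([510.8, 322. ]), array([36.3, 88.8]), np.float32(90.7), array([ 84., 209.]))
white
  (array([415.2, 319.9]), array([40., 86.]), np.float32(80.0), array([ 82., 243.]))
bin
  (array([ 620.7, -332.3]), array([102. , 107.5]), np.float32(90.7), array([323., 170.]))
(153, 228) [452.2 115.9  84.4]
(264, 229) [ 452.6 -171.5   85.1]
(210, 227) [457.7 -30.9  72.8]
(155, 170) [616.1 127.8  49.5]
(268, 170) [ 620.9 -183.3   49.6]
(165, 200) [533.5  96.8  44.5]
(260, 212) [ 503.5 -162.    44.7]
(178, 215) [492.9  59.8  43.6]
(182, 232) [446.8  47.1  41.2]
(240, 232) [ 449.1 -108.5   40.9]
(84, 209) [508.9 322.4  24.7]
(83, 244) [413.2 315.6  23.5]
(351, 230) [ 459.4 -412.    24. ]
(312, 254) [ 394.4 -305.6   11.1]
((539.3099975585938, -27.079208374023438), (341.1826477050781, 219.379150390625), 89.98638153076172)
plane [0.04694271 0.00182165 0.02047035] 6732
```

```bash
cat >> h.py <<'E'
def go(x,y,z,yaw):
    "deltas (mm, rad) to put the grasp point at x,y,z with tool yaw"
    s=telemetry.observe(); p=s["tool_pos"];w=s["tool_rot"][2]
    dx,dy=x-p[0],y-p[1]; r=(w-yaw+np.pi)%(2*np.pi)-np.pi
    print("go dx %.1f dy %.1f dz %.1f roll %.3f (or %+.3f)"%(1000*(np.cos(w)*dx+np.sin(w)*dy),1000*(np.sin(w)*dx-np.cos(w)*dy),1000*(p[2]-.159-z),r,r-np.sign(r)*2*np.pi),"q6 %.3f op %.4f t %.1f"%(s["qpos"][5],s["opening"],s["time"]))
E
python3 -c "
from h import *
K,R,t=cam('wrist'); s=telemetry.observe(); print(K[0,0],-R.T@t-s['tool_pos'],R[2]); go(.454,-.172,.245,.24)"
```

```text
302.5099325856467 [ 0.06741167  0.01701512 -0.02045261] [-0.2510284  -0.06077918 -0.96606968]
go dx 400.1 dy -250.0 dz 0.1 roll -0.000 (or +6.283) q6 -0.146 op 0.0921 t 0.1
```

```bash
python3 -m crank '[[0.3,400,-250,0,-0.7],[0.3,400,-250,0,-1.4],[0.3,400,-250,0,-1.4],[0.3,400,-250,0,-1.4],[0.3,400,-250,0,-1.4],[0.3,400,-250,0,-1.4],[0.3,400,-250,0,-1.4],[0.3,400,-250,0,-1.4],[0.3,400,-250,0,-1.4],[0.3,400,-250,0,-1.4],[0.3,400,-250,0,-1.4],[0.3,400,-250,0,-1.4]]'
python3 -m crank '[[0.3,0,0,0,-0.1],[0.3,0,0,0,-0.1]]'
python3 - <<'E'
from h import *
go(.454,-.172,.245,4.05)
p,d,c=grab("wrist","w1"); pt,dt,ct=grab("top","top1")
print("top red",*blobs(pt,ct,.01,RED,20),sep="\n")
print("orange",*blobs(p,c,.085,ORANGE,60),sep="\n")
E
```

```text
time: 1.1
tool_pos: [0.4563, -0.1684, 0.4045]
tool_rot: [3.141, -0.001, 1.65]
contact_force: [0.1, -0.4, 0.5]
opening: 0.0599
grip_force: 0.0
time: 1.27
tool_pos: [0.4545, -0.171, 0.4042]
tool_rot: [-3.141, -0.001, 1.746]
contact_force: [-0.3, -1.0, -0.6]
opening: 0.0602
grip_force: 0.0
go dx -0.9 dy -0.6 dz 0.2 roll -2.304 (or +3.979) q6 -0.693 op 0.0602 t 1.3
top red
(array([ 395.9, -304.4]), array([24.4, 41.7]), np.float32(90.7), array([311., 254.]))
(array([ 606.1, -477.3]), array([ 27.5, 121.2]), np.float32(9.3), array([371., 180.]))
(array([890.2, 453.5]), array([ 6.6, 91.9]), np.float32(53.7), array([54., 83.]))
orange
(array([ 453.5, -170.6]), array([34.1, 38.5]), np.float32(106.2), array([255., 178.]))
```

View pics/w1.png

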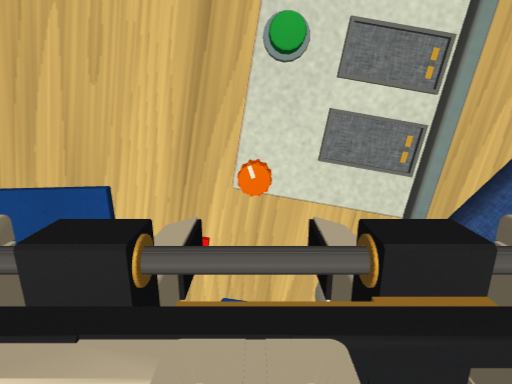

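View pics/top1.png

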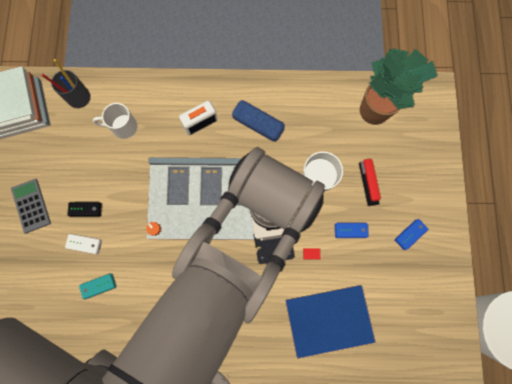

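Wrist view: right knob at (255,178), computed at (0.454,-0.171), so it agrees with the top view. There is only one red pad. I'll go down and turn the knob.

```bash
python3 -m crank '[[0.3,0,0,0,-1.5],[0.3,0,0,0,-1.5],[0.3,0,0,0,-1.5],[0.3,0,0,0,-1.5],[0.3,0,0,0,-1.5],[0.3,0,0,0,-1.5],[0.3,0,0,0,-1.5],[0.3,0,0,0,-1.5],[0.3,0,0,0,-1.5],[0.3,0,0,0,-1.5],[0.3,0,0,0,-1.5],[0.3,0,0,0,-1.5]]' >/dev/null
python3 -m crank '[[0.3,0,0,0,-0.8],[0.3,0,0,0,-0.8],[0.3,0,0,0,-0.8],[0.3,0,0,0,-0.8],[0.3,0,0,0,-0.8],[0.3,0,0,0,-0.8],[0.3,0,0,0,-0.8],[0.3,0,0,0,-0.8]]'
python3 -c "
from h import *
go(.454,-.171,.078,4.05)"
```

```text
time: 3.03
tool_pos: [0.4534, -0.1729, 0.4047]
tool_rot: [3.142, -0.0, -2.246]
contact_force: [0.3, 0.7, 0.6]
opening: 0.0595
grip_force: 0.0
go dx -1.9 dy 0.7 dz 167.7 roll -0.013 (or +6.271) q6 -2.989 op 0.0595 t 3.0
```

```bash
python3 -m crank '[[0.3,-2,1,40,0],[0.3,-2,1,80,0],[0.3,-2,1,110,0],[0.3,-2,1,140,0],[0.3,-2,1,160,0],[0.3,-2,1,167,0],[0.3,-2,1,167,0]]'
python3 -m crank '[[-0.5,0,0,0,0],[-0.5,0,0,0,0],[-0.5,0,0,0,0],[-0.5,0,0,0,0],[-0.5,0,0,0,0],[-0.5,0,0,0,0]]' 25
python3 -m crank '[[-0.5,0,0,0,0.12],[-0.5,0,0,0,0.24],[-0.5,0,0,0,0.36],[-0.5,0,0,0,0.48],[-0.5,0,0,0,0.5],[-0.5,0,0,0,0.5]]'
python3 -c "
from h import *
go(.454,-.171,.078,4.05)"
```

```text
time: 3.62
tool_pos: [0.4538, -0.1702, 0.2364]
tool_rot: [3.138, -0.001, -2.247]
contact_force: [-0.3, 0.8, 0.3]
opening: 0.0595
grip_force: 0.0
time: 4.12
tool_pos: [0.4549, -0.1704, 0.2387]
tool_rot: [-3.138, 0.0, -2.244]
contact_force: [2.4, -2.1, 3.3]
opening: 0.0335
grip_force: 24.9
time: 4.62
tool_pos: [0.4553, -0.1708, 0.2383]
tool_rot: [-3.138, 0.003, -2.745]
contact_force: [5.1, -4.5, -2.0]
opening: 0.0332
grip_force: 24.8
go dx 1.3 dy 0.3 dz 1.3 roll -0.512 (or +5.771) q6 -2.483 op 0.0332 t 4.6
```

```bash
for i in 1 2 3; do python3 -m crank '[[-0.5,0,0,0,0.12],[-0.5,0,0,0,0.24],[-0.5,0,0,0,0.36],[-0.5,0,0,0,0.48],[-0.5,0,0,0,0.6],[-0.5,0,0,0,0.72],[-0.5,0,0,0,0.84],[-0.5,0,0,0,0.96],[-0.5,0,0,0,1.08],[-0.5,0,0,0,1.2],[-0.5,0,0,0,1.32],[-0.5,0,0,0,1.4]]' | grep -E "pos|force|rot"; done
python3 -m crank '[[-0.5,0,0,0,0.12],[-0.5,0,0,0,0.24],[-0.5,0,0,0,0.36],[-0.5,0,0,0,0.48],[-0.5,0,0,0,0.6],[-0.5,0,0,0,0.72],[-0.5,0,0,0,0.84],[-0.5,0,0,0,0.96],[-0.5,0,0,0,1.08],[-0.5,0,0,0,1.15],[-0.5,0,0,0,1.15]]'
python3 -c "
from h import *
go(.454,-.171,.078,4.05)"
```

```text
tool_pos: [0.4543, -0.1714, 0.2382]
tool_rot: [-3.14, 0.003, 2.134]
contact_force: [-1.8, -10.6, -0.6]
grip_force: 25.0
tool_pos: [0.4537, -0.1713, 0.238]
tool_rot: [3.141, 0.003, 0.734]
contact_force: [-5.7, -10.0, 0.7]
grip_force: 25.0
tool_pos: [0.454, -0.1702, 0.2378]
tool_rot: [3.141, 0.0, -0.666]
contact_force: [-2.1, -3.2, 0.7]
grip_force: 25.0
time: 8.53
tool_pos: [0.4551, -0.1701, 0.2379]
tool_rot: [-3.139, -0.0, -1.813]
contact_force: [5.0, -1.1, -5.7]
opening: 0.0337
grip_force: 25.0
go dx 1.1 dy 0.8 dz 0.9 roll 0.420 (or -5.863) q6 2.868 op 0.0337 t 8.5
```

```bash
python3 -m crank '[[0.3,0,0,0,0],[0.3,0,0,0,0],[0.3,0,0,0,0],[0.3,0,0,-40,0],[0.3,0,0,-80,0],[0.3,0,0,-120,0],[0.3,0,0,-165,0],[0.3,0,0,-165,-0.1],[0.3,0,0,-165,-0.2]]' >/dev/null
for i in 1 2 3; do python3 -m crank '[[0.3,0,0,0,-1.5],[0.3,0,0,0,-1.5],[0.3,0,0,0,-1.5],[0.3,0,0,0,-1.5],[0.3,0,0,0,-1.5],[0.3,0,0,0,-1.5],[0.3,0,0,0,-1.5],[0.3,0,0,0,-1.5],[0.3,0,0,0,-1.5],[0.3,0,0,0,-1.5],[0.3,0,0,0,-1.5],[0.3,0,0,0,-1.5]]'|grep rot; done
python3 - <<'E'
from h import *
go(.453,.117,.245,4.66)
p,d,c=grab("top","t2"); P=cloud(d,c)
print(*blobs(p,c,.084,ORANGE,60,(130,200,290,250)),sep="\n")
E
```

```text
tool_rot: [-3.141, 0.001, -0.103]
tool_rot: [-3.14, -0.0, 1.397]
tool_rot: [3.141, -0.001, 2.897]
go dx 70.3 dy 278.0 dz -1.5 roll -1.763 (or +4.520) q6 -1.842 op 0.0599 t 12.3
(array([454.4, 118. ]), array([31., 33.]), np.float32(57.6), array([152., 227.]))
```

```bash
python3 -m crank '[[0.3,71,278,0,-1.5],[0.3,71,278,0,-1.5],[0.3,71,278,0,-1.5],[0.3,71,278,0,-1.5],[0.3,71,278,0,-1.5],[0.3,71,278,0,-1.5],[0.3,71,278,0,-1.5],[0.3,71,278,0,-1.5],[0.3,71,278,0,-1.5],[0.3,71,278,0,-1.5],[0.3,71,278,0,-1.5],[0.3,71,278,0,-1.5]]' >/dev/null
python3 -m crank '[[0.3,0,0,0,-0.26],[0.3,0,0,0,-0.26],[0.3,0,0,0,-0.26],[0.3,0,0,0,-0.26]]' | grep rot
cat > lev.py <<'E'
from h import *
import sys
p,d,c=grab("wrist",sys.argv[1]); P=cloud(d,c)
B=blobs(p,c,.084,ORANGE,150); print(*B,sep="\n")
hsv=cv2.cvtColor(p,cv2.COLOR_RGB2HSV); m=(d>0)&(P[...,2]>.03)&(P[...,2]<.058)&(hsv[...,1]<60)&(hsv[...,2]>120)
m=cv2.erode(m.astype(np.uint8),np.ones((5,5)))>0
Q=P[m]; A=np.c_[Q[:,:2],np.ones(len(Q))]
for _ in range(8):
    k=np.linalg.lstsq(A,Q[:,2],rcond=None)[0]; e=np.abs(A@k-Q[:,2])<.002; A,Q=A[e],Q[e]
print("plane",k.round(4),len(Q),Q.min(0),Q.max(0))
for b in B:
    x,y=b[0]/1000; r=np.hypot(P[...,0]-x,P[...,1]-y); t=P[(r<.012)&(P[...,2]>.06)]; z=np.median(t[:,2]); zb=k@[x,y,1]
    h=z-zb; print("knob",x,y,"top",z.round(4),"board",zb.round(4),"above",h.round(4),"turn left",((h-.034)/.008*2*np.pi).round(2),len(t))
E
python3 lev.py w3
python3 -c "
from h import *
go(.453,.117,.078,4.66)"
```

```text
tool_rot: [3.141, -0.0, -1.638]
(array([454.4, 119. ]), array([34.6, 35.3]), np.float32(86.2), array([255., 180.]))
plane [ 0.0091 -0.001   0.0418] 17020 [ 0.43323877 -0.06662904  0.04390346] [0.63203077 0.14040447 0.04937385]
knob 0.45439999999999997 0.119 top 0.0868 board 0.0458 above 0.041 turn left 5.48 436
go dx 0.1 dy 1.7 dz 165.6 roll -0.015 (or +6.268) q6 -2.986 op 0.0593 t 13.7
```

View pics/w3.png

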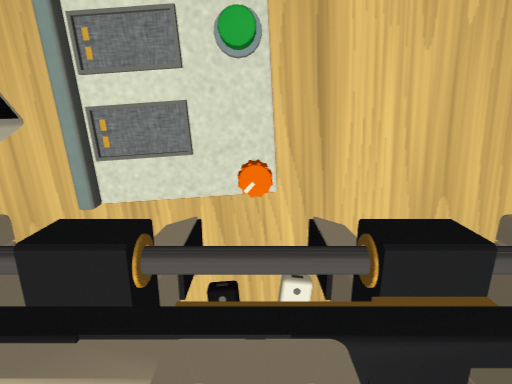

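Wrist view: left knob at (255,180), centred at (0.454, 0.118). The white line is visible.

```bash
python3 -m crank '[[0.3,-1.5,0.5,40,0],[0.3,-1.5,0.5,80,0],[0.3,-1.5,0.5,110,0],[0.3,-1.5,0.5,140,0],[0.3,-1.5,0.5,158,0],[0.3,-1.5,0.5,164,0],[0.3,-1.5,0.5,164,0]]' | grep pos
python3 -m crank '[[-0.5,0,0,0,0],[-0.5,0,0,0,0],[-0.5,0,0,0,0],[-0.5,0,0,0,0],[-0.5,0,0,0,0],[-0.5,0,0,0,0]]' 25
for i in 1 2 3 4; do python3 -m crank '[[-0.5,0,0,0,0.12],[-0.5,0,0,0,0.24],[-0.5,0,0,0,0.36],[-0.5,0,0,0,0.48],[-0.5,0,0,0,0.6],[-0.5,0,0,0,0.72],[-0.5,0,0,0,0.84],[-0.5,0,0,0,0.96],[-0.5,0,0,0,1.08],[-0.5,0,0,0,1.2],[-0.5,0,0,0,1.32],[-0.5,0,0,0,1.37]]' | grep -E "pos|force|rot"; done
python3 -m crank '[[0.3,0,0,0,0],[0.3,0,0,0,0],[0.3,0,0,0,0],[0.3,0,0,-40,0],[0.3,0,0,-80,0],[0.3,0,0,-120,0],[0.3,0,0,-165,0],[0.3,0,0,-165,-0.1],[0.3,0,0,-165,-0.2]]'
for i in 1 2; do python3 -m crank '[[0.3,0,0,0,-1.5],[0.3,0,0,0,-1.5],[0.3,0,0,0,-1.5],[0.3,0,0,0,-1.5],[0.3,0,0,0,-1.5],[0.3,0,0,0,-1.5],[0.3,0,0,0,-1.5],[0.3,0,0,0,-1.5],[0.3,0,0,0,-1.5],[0.3,0,0,0,-1.5],[0.3,0,0,0,-1.5],[0.3,0,0,0,-1.5]]'|grep rot; done
python3 -c "
from h import *
go(.46,-.027,.32,0)"
```

```text
tool_pos: [0.4541, 0.1184, 0.2375]
time: 14.8
tool_pos: [0.4546, 0.1186, 0.2394]
tool_rot: [-3.14, 0.0, -1.634]
contact_force: [-0.6, 0.7, 4.6]
opening: 0.0334
grip_force: 25.0
tool_pos: [0.4547, 0.1185, 0.2382]
tool_rot: [-3.141, 0.001, -3.01]
contact_force: [2.9, 0.9, -7.9]
grip_force: 25.0
tool_pos: [0.4549, 0.1183, 0.2378]
tool_rot: [3.141, 0.001, 1.904]
contact_force: [4.5, -1.5, -13.7]
grip_force: 25.0
tool_pos: [0.4542, 0.118, 0.2372]
tool_rot: [3.141, 0.002, 0.534]
contact_force: [2.8, -2.7, -15.3]
grip_force: 25.0
tool_pos: [0.4539, 0.1179, 0.2369]
tool_rot: [3.138, 0.001, -0.836]
contact_force: [3.3, -4.2, -17.1]
grip_force: 25.0
time: 19.55
tool_pos: [0.4547, 0.1187, 0.4078]
tool_rot: [-3.136, -0.007, -0.624]
contact_force: [-0.2, -0.0, -0.1]
opening: 0.0597
grip_force: 0.0
tool_rot: [3.141, -0.001, 0.878]
tool_rot: [3.14, 0.001, 2.378]
go dx -104.9 dy -101.3 dz -74.6 roll 2.378 (or -3.906) q6 -0.715 op 0.0599 t 21.6
```

```bash
python3 -m crank '[[0.3,-97,-108,0,1.5],[0.3,-97,-108,0,1.5],[0.3,-97,-108,0,1.5],[0.3,-97,-108,0,1.5],[0.3,-97,-108,0,1.5],[0.3,-97,-108,0,1.5],[0.3,-97,-108,0,1.5],[0.3,-97,-108,0,1.5],[0.3,-97,-108,0,1.5],[0.3,-97,-108,0,1.5],[0.3,-97,-108,0,1.5],[0.3,-97,-108,0,1.5]]' >/dev/null
python3 -m crank '[[0.3,0,0,0,0.87],[0.3,0,0,0,0.87],[0.3,0,0,0,0.87],[0.3,0,0,0,0.87],[0.3,0,0,0,0.87],[0.3,0,0,0,0.87],[0.3,0,0,0,0.87],[0.3,0,0,0,0.87],[0.3,0,0,0,0.87]]' | grep -E "rot|pos"
python3 lev.py w4
python3 -c "
from h import *
go(.454,-.171,.078,4.05)"
```

```text
tool_pos: [0.4486, -0.0264, 0.4042]
tool_rot: [3.141, -0.001, 0.004]
(array([454.3, 115.8]), array([35.3, 35.5]), np.float32(47.4), array([113., 172.]))
(array([ 458.4, -167.1]), array([35.6, 44.2]), np.float32(56.8), array([395., 170.]))
plane [-0.0003 -0.0007  0.0476] 30981 [ 0.43152429 -0.28504861  0.0453477 ] [0.62203922 0.14098755 0.04951627]
knob 0.45430000000000004 0.1158 top 0.0815 board 0.0474 above 0.0341 turn left 0.08 427
knob 0.4584 -0.1671 top 0.083 board 0.0476 above 0.0354 turn left 1.14 501
go dx 4.8 dy 144.6 dz 167.1 roll 2.238 (or -4.046) q6 1.337 op 0.0594 t 23.4
```

View pics/w4.png

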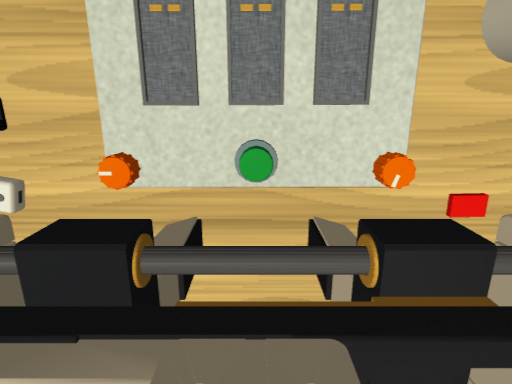

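Wrist view: left knob (118,171), right knob (394,170), plunger (256,163), pad (467,205). The left knob is about right; the right one needs ≈1.2 rad more.

```bash
python3 -m crank '[[0.3,6,144,0,-1],[0.3,6,144,0,-1],[0.3,6,144,0,-1],[0.3,6,144,0,-1],[0.3,6,144,0,-1],[0.3,6,144,0,-1],[0.3,6,144,0,-1],[0.3,6,144,0,-1],[0.3,6,144,40,-1],[0.3,6,144,80,-1],[0.3,6,144,110,-1],[0.3,6,144,135,-1]]' 
python3 -m crank '[[0.3,0,0,20,0],[0.3,0,0,32,0],[0.3,0,0,32,0],[-0.5,0,0,32,0],[-0.5,0,0,32,0],[-0.5,0,0,32,0],[-0.5,0,0,32,0],[-0.5,0,0,32,0],[-0.5,0,0,32,0]]' 25
python3 -m crank '[[-0.5,0,0,0,0.12],[-0.5,0,0,0,0.24],[-0.5,0,0,0,0.36],[-0.5,0,0,0,0.48],[-0.5,0,0,0,0.6],[-0.5,0,0,0,0.72],[-0.5,0,0,0,0.84],[-0.5,0,0,0,0.96],[-0.5,0,0,0,1.08],[-0.5,0,0,0,1.2],[-0.5,0,0,0,1.2]]'
python3 -m crank '[[0.3,0,0,0,0],[0.3,0,0,0,0],[0.3,0,0,0,0],[0.3,0,0,-40,0],[0.3,0,0,-80,0],[0.3,0,0,-120,0],[0.3,0,0,-165,0],[0.3,0,0,-165,0]]' | grep rot
python3 lev.py w5
python3 -c "
from h import *
go(.45,-.027,.245,0)"
```

```text
time: 24.35
tool_pos: [0.454, -0.1702, 0.2667]
tool_rot: [-3.14, 0.0, 1.004]
contact_force: [-0.7, -0.5, -0.1]
opening: 0.0597
grip_force: 0.0
time: 25.1
tool_pos: [0.4553, -0.171, 0.2377]
tool_rot: [3.138, -0.0, 1.0]
contact_force: [2.4, -2.2, 2.1]
opening: 0.0328
grip_force: 25.0
time: 26.02
tool_pos: [0.4552, -0.1714, 0.2366]
tool_rot: [3.14, -0.003, -0.207]
contact_force: [4.2, -5.4, -7.9]
opening: 0.0336
grip_force: 25.0
tool_rot: [3.138, -0.012, -0.2]
(array([ 456.7, -172.1]), array([33.3, 36. ]), np.float32(168.5), array([254., 179.]))
plane [-0.0005 -0.0008  0.0476] 23221 [ 0.43300763 -0.37683035  0.04526224] [0.63148518 0.13191476 0.04954528]
knob 0.4567 -0.1721 top 0.0816 board 0.0475 above 0.0341 turn left 0.07 409
go dx -33.4 dy -139.7 dz 2.5 roll -0.200 (or +6.083) q6 1.254 op 0.0598 t 26.7
```

```bash
python3 -m crank '[[0.9,-30,-180,0,-1.5],[0.9,-30,-300,0,-1.5],[0.9,-30,-480,0,-1.5],[0.9,-30,-480,0,-1.5],[0.9,-30,-480,0,-1.5],[0.9,-30,-480,0,-1.5],[0.9,-30,-480,0,-1.5],[0.9,-30,-480,0,-1.5],[0.9,-30,-480,0,-1.5],[0.9,-30,-480,0,-1.5],[0.9,-30,-480,0,-1.5],[0.9,-30,-480,0,-1.5]]' | grep -E "pos|rot"
python3 - <<'E'
from h import *
p,d,c=grab("wrist","w6")
print(*blobs(p,c,.024,BLACK,300,(100,60,420,225)),sep="\n")
go(.511,.322,.2,1.583)
p=np.load("top0.npz")["p"];c=cam("top")
print(*blobs(p,c,.045,lambda h,s,v:(v<110)&(v>20),200,(150,166,272,215)),sep="\n")
E
```

```text
tool_pos: [0.52, 0.3098, 0.3996]
tool_rot: [-3.139, 0.001, 1.309]
(array([510.9, 326.3]), array([40.5, 88.1]), np.float32(91.0), array([245., 155.]))
go dx 7.6 dy -11.2 dz 40.3 roll -0.265 (or +6.019) q6 0.665 op 0.0872 t 27.8
```

```bash
python3 -m crank '[[0.9,8,-11,60,-0.27],[0.9,8,-11,60,-0.27],[0.9,8,-11,60,-0.27],[0.9,8,-11,60,-0.27],[0.9,8,-11,60,-0.27],[0.9,8,-11,60,-0.27]]' | grep -E "pos|rot"
python3 - <<'E'
from h import *
p,d,c=grab("wrist","w7")
print(*blobs(p,c,.024,BLACK,300,(100,20,420,225)),sep="\n")
P=cloud(d,c); m=(P[...,2]>.018)&(P[...,2]<.03)&(np.abs(P[...,0]-.511)<.05)&(P[...,1]>.25)&(P[...,1]<.4)
print(cv2.minAreaRect((P[m][:,:2]*1000).astype(np.float32)),m.sum())
go(.511,.322,.028,1.583)
E
```

```text
tool_pos: [0.5129, 0.3161, 0.3434]
tool_rot: [3.139, -0.001, 1.566]
(array([510.2, 326.9]), array([39.9, 88.2]), np.float32(90.6), array([252., 167.]))
((510.1846618652344, 325.8481750488281), (41.91365432739258, 89.23648834228516), 1.076594352722168) 3484
go dx 5.9 dy -1.8 dz 156.4 roll -0.016 (or +6.267) q6 0.429 op 0.0873 t 28.3
```

View pics/w7.png

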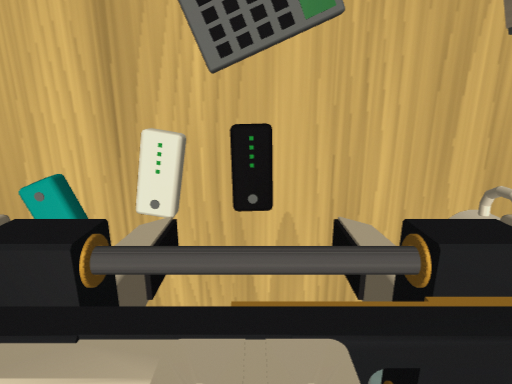

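Black bank at (251,167), upright in view, with the white one at (161,172). The depth box is 42×89 mm, which matches.

```bash
python3 -m crank '[[0.5,9,-2.5,40,-0.015],[0.5,9,-2.5,80,-0.015],[0.5,9,-2.5,110,-0.015],[0.5,9,-2.5,135,-0.015],[0.5,9,-2.5,150,-0.015],[0.5,9,-2.5,156,-0.015],[0.5,9,-2.5,156,-0.015],[0.5,9,-2.5,156,-0.015]]' | grep -E "pos|rot|contact"
python3 -m crank '[[-0.3,0,0,0,0],[-0.3,0,0,0,0],[-0.3,0,0,0,0],[-0.3,0,0,0,0],[-0.3,0,0,0,0],[-0.3,0,0,0,0]]' 25
python3 -m crank '[[-0.3,0,0,-40,0],[-0.3,0,0,-80,0],[-0.3,0,0,-120,0],[-0.3,0,0,-160,0],[-0.3,0,0,-190,0],[-0.3,0,0,-190,0]]'
python3 -c "
from h import *
go(.54,.0637,.22,0)"
```

```text
tool_pos: [0.5104, 0.3255, 0.187]
tool_rot: [3.14, -0.001, 1.584]
contact_force: [0.3, -0.5, 0.7]
time: 29.5
tool_pos: [0.5099, 0.3255, 0.1863]
tool_rot: [3.141, -0.0, 1.585]
contact_force: [-0.6, -1.1, 4.0]
opening: 0.042
grip_force: 25.0
time: 30.0
tool_pos: [0.5104, 0.3259, 0.383]
tool_rot: [3.13, -0.005, 1.585]
contact_force: [1.3, 0.9, -1.2]
opening: 0.0418
grip_force: 25.0
go dx -262.6 dy 25.9 dz 4.0 roll 1.585 (or -4.698) q6 0.428 op 0.0418 t 30.0
```

```bash
python3 - <<'E'
from h import *
p,d,c=grab("top","t8"); 
g=cv2.cvtColor(p,cv2.COLOR_RGB2GRAY); print(g[158:215,211].tolist()); print(g[186,150:280].tolist())
for th in (85,95,105,115,125): print(th,*blobs(p,c,.048,lambda h,s,v:(v<th),150,(152,166,270,216)),sep="\n")
print([proj(c,(.54,-.027,.048)),proj(c,(.43,-.027,.048))])
E
```

```text
[128, 125, 125, 126, 123, 103, 92, 128, 151, 118, 89, 103, 108, 109, 108, 100, 104, 103, 103, 104, 104, 107, 107, 109, 108, 110, 109, 108, 107, 103, 101, 104, 107, 105, 109, 103, 103, 104, 104, 105, 107, 106, 106, 109, 107, 103, 119, 177, 189, 188, 187, 190, 193, 192, 187, 187, 188]
[191, 190, 188, 187, 190, 191, 190, 189, 187, 183, 186, 191, 191, 189, 191, 192, 174, 121, 90, 99, 102, 102, 101, 102, 104, 104, 104, 105, 107, 108, 107, 105, 104, 103, 104, 106, 104, 107, 135, 180, 193, 192, 191, 190, 193, 194, 197, 195, 192, 176, 130, 99, 99, 101, 100, 101, 104, 104, 104, 104, 105, 107, 107, 104, 104, 104, 105, 105, 108, 103, 112, 144, 185, 195, 195, 199, 197, 192, 190, 189, 190, 190, 173, 132, 105, 101, 100, 102, 100, 102, 105, 104, 104, 106, 109, 107, 106, 104, 103, 104, 104, 105, 103, 115, 148, 182, 189, 187, 190, 190, 191, 187, 185, 187, 190, 193, 190, 187, 188, 187, 185, 180, 163, 152, 164, 168, 168, 167, 169, 167]
85
95
105
115
(array([ 574.7, -116.1]), array([ 52.4, 100.9]), np.float32(0.7), array([243., 186.]))
(array([575.1, -25.3]), array([ 53.5, 103.5]), np.float32(0.3), array([210., 186.]))
(array([575.3,  65.1]), array([ 54.9, 100.9]), np.float32(0.7), array([177., 185.]))
125
(array([ 576.1, -115. ]), array([ 54.4, 103.7]), np.float32(0.6), array([243., 186.]))
(array([575.1, -24.7]), array([ 54.6, 104.4]), np.float32(1.5), array([210., 186.]))
(array([574. ,  64.9]), array([ 56.5, 104. ]), np.float32(0.3), array([177., 185.]))
[array([210.4696038 , 197.92508467]), array([209.18925115, 238.48525788])]
```

```bash
python3 -m crank '[[-0.3,-262,63,0,1.59],[-0.3,-262,63,0,1.59],[-0.3,-262,63,0,1.59],[-0.3,-262,63,0,1.59],[-0.3,-262,63,0,1.59],[-0.3,-262,63,0,1.59],[-0.3,-262,63,0,1.59],[-0.3,-262,63,0,1.59],[-0.3,-262,63,0,1.59],[-0.3,-262,63,0,1.59],[-0.3,-262,63,0,1.59],[-0.3,-262,63,0,1.59]]' >/dev/null
python3 -m crank '[[-0.3,0,0,40,0.08],[-0.3,0,0,80,0.08],[-0.3,0,0,80,0.08],[-0.3,0,0,80,0.08]]'
python3 -c "
from h import *
go(.575,.064,.0763,0)"
```

```text
time: 31.38
tool_pos: [0.5754, 0.0644, 0.2927]
tool_rot: [-3.141, 0.008, 0.005]
contact_force: [0.5, -0.3, -0.2]
opening: 0.0419
grip_force: 25.0
go dx -0.4 dy 0.4 dz 57.4 roll 0.005 (or -6.278) q6 1.545 op 0.0419 t 31.4
```

```bash
python3 -m crank '[[-0.3,0,0,25,0],[-0.3,0,0,40,0],[-0.3,0,0,48,0],[-0.3,0,0,52,0],[-0.3,0,0,55,0],[-0.3,0,0,57,0],[-0.3,0,0,57,0],[-0.3,0,0,57,0]]'
```

```text
time: 32.05
tool_pos: [0.5767, 0.0644, 0.2395]
tool_rot: [3.141, -0.001, 0.005]
contact_force: [0.7, 0.3, -2.1]
opening: 0.0419
grip_force: 25.0
```

```bash
python3 -m crank '[[-0.3,0,0,1,0],[-0.3,0,0,1,0],[-0.3,0,0,1,0]]'; python3 - <<'E'
from h import *
for i in range(3):
    p,d,c=grab("wrist","w9"); s=telemetry.observe(); print(s["tool_pos"].round(4),s["contact_force"].round(1))
E
```

```text
time: 32.3
tool_pos: [0.5764, 0.0644, 0.2379]
tool_rot: [3.142, -0.0, 0.005]
contact_force: [-0.7, 0.1, -2.3]
opening: 0.042
grip_force: 25.0
[0.5764 0.0644 0.2379] [-0.   0.5 -1.5]
[0.5764 0.0644 0.2378] [-0.  -0.1 -1.5]
[0.5764 0.0644 0.2378] [-1.3  0.3 -2. ]
```

View pics/w9.png

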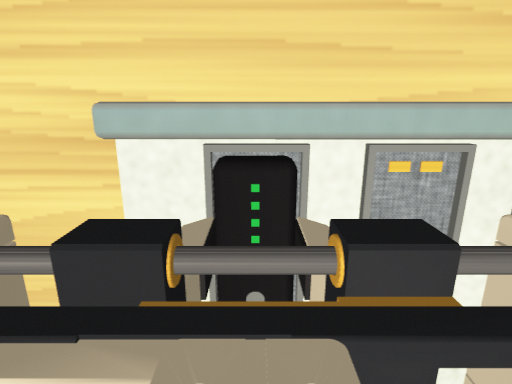

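Bank in bay: lips span columns 208–304 and the bank 214–297, so it's centred, with a small rear gap at row 152. I'll lower it and release.

```bash
python3 -m crank '[[-0.3,0,0,2,0],[-0.3,0,0,2,0],[-0.2,0,0,2,0],[0.1,0,0,2,0],[0.35,0,0,2,0],[0.35,0,0,2,0],[0.35,0,0,2,0],[0.35,0,0,-20,0],[0.35,0,0,-60,0],[0.35,0,0,-100,0],[0.35,0,0,-140,0],[0.35,0,0,-140,0]]'
python3 - <<'E'
from h import *
p,d,c=grab("wrist","w10"); P=cloud(d,c)
m=(P[...,2]>.066)&(P[...,2]<.078)&(P[...,0]>.51)&(P[...,0]<.645)&(P[...,1]>.02)&(P[...,1]<.11)
hsv=p.max(2)<90; q=P[m&hsv]; print(cv2.minAreaRect((q[:,:2]*1000).astype(np.float32)),q[:,2].mean(),q[:,2].std())
A=np.c_[q[:,:2],np.ones(len(q))]; print(np.linalg.lstsq(A,q[:,2],rcond=None)[0][:2])
go(.415,.321,.18,np.radians(80))
p,d,c=grab("top"); print(*blobs(p,c,.024,WHITE,100,(55,225,125,270)),blobs(p,c,.024,BLUE,100),sep="\n")
E
```

```text
time: 33.45
tool_pos: [0.5776, 0.0645, 0.3866]
tool_rot: [3.141, -0.015, 0.005]
contact_force: [0.9, -0.5, 0.5]
opening: 0.0616
grip_force: 0.0
((575.551025390625, 64.9668960571289), (89.48351287841797, 41.97419357299805), 0.367314875125885) 0.07117454013076568 0.001159373640655944
[-0.00157241  0.00013607]
go dx -160.8 dy -257.3 dz 43.8 roll -1.391 (or +4.892) q6 1.545 op 0.0619 t 33.5
[(array([ 221.4, -346.2]), array([143.2, 201.8]), np.float32(101.4), array([330., 321.])), (array([ 461.4, -411.8]), array([35.7, 86.9]), np.float32(90.7), array([351., 230.])), (array([ 450.9, -575.5]), array([38.8, 88.2]), np.float32(131.5), array([411., 234.]))]
```

```bash
python3 -m crank '[[0.5,-160,-257,0,-1.39],[0.5,-160,-257,0,-1.39],[0.5,-160,-257,0,-1.39],[0.5,-160,-257,0,-1.39],[0.5,-160,-257,0,-1.39],[0.5,-160,-257,0,-1.39],[0.5,-160,-257,0,-1.39],[0.5,-160,-257,0,-1.39],[0.5,-160,-257,44,-1.39],[0.5,-160,-257,44,-1.39],[0.5,-160,-257,44,-1.39],[0.5,-160,-257,44,-1.39]]' | grep -E "pos|rot"
python3 -m crank '[[0.5,0,0,0,0],[0.5,0,0,0,0]]' | grep pos
cat > bank.py <<'E'
from h import *
import sys
cond={"w":WHITE,"b":BLUE,"r":RED}[sys.argv[1]]; x,y=float(sys.argv[2]),float(sys.argv[3]); z=float(sys.argv[4]) if len(sys.argv)>4 else .024
p,d,c=grab("wrist","w_"+sys.argv[1]); P=cloud(d,c)
print(*blobs(p,c,z,cond,300,(60,0,460,225)),sep="\n")
m=(np.abs(P[...,2]-z)<.006)&(np.hypot(P[...,0]-x,P[...,1]-y)<.08)
h=cv2.cvtColor(p,cv2.COLOR_RGB2HSV).astype(int); m&=cond(h[...,0],h[...,1],h[...,2])
q=P[m]; print(cv2.minAreaRect((q[:,:2]*1000).astype(np.float32)),q[:,2].mean())
go(x,y,.028,0)
E
python3 bank.py w .415 .321
```

```text
tool_pos: [0.4145, 0.3206, 0.3314]
tool_rot: [-3.138, 0.003, 1.4]
tool_pos: [0.4152, 0.3205, 0.3332]
(array([414.7, 321.3]), array([38.6, 88.1]), np.float32(80.7), array([255., 178.]))
((414.5752258300781, 320.7645263671875), (88.07833099365234, 39.02131271362305), 80.6666259765625) 0.023389212217978506
go dx 0.4 dy -0.3 dz 146.5 roll 1.392 (or -4.892) q6 0.690 op 0.0687 t 34.8
```

```bash
python3 -m crank '[[0.5,0.5,-0.5,40,-0.016],[0.5,0.5,-0.5,80,-0.016],[0.5,0.5,-0.5,110,-0.016],[0.5,0.5,-0.5,130,-0.016],[0.5,0.5,-0.5,142,-0.016],[0.5,0.5,-0.5,146,-0.016],[0.5,0.5,-0.5,146,-0.016],[0.5,0.5,-0.5,146,-0.016]]' | grep -E "pos|rot|contact"
python3 -m crank '[[-0.3,0,0,0,0],[-0.3,0,0,0,0],[-0.3,0,0,0,0],[-0.3,0,0,0,0],[-0.3,0,0,0,0],[-0.3,0,0,0,0]]' 25
python3 -m crank '[[-0.3,0,0,-40,0],[-0.3,0,0,-80,0],[-0.3,0,0,-120,0],[-0.3,0,0,-160,0],[-0.3,0,0,-160,0],[-0.3,0,0,-160,0]]'
python3 -c "
from h import *
go(.575,-.0257,.13,0)"
```

```text
tool_pos: [0.4151, 0.3213, 0.1883]
tool_rot: [3.141, -0.001, 1.41]
contact_force: [0.1, -0.6, 1.1]
time: 35.93
tool_pos: [0.4148, 0.3213, 0.1881]
tool_rot: [3.141, -0.0, 1.411]
contact_force: [-1.1, 0.5, 3.7]
opening: 0.0418
grip_force: 25.0
time: 36.43
tool_pos: [0.4149, 0.3213, 0.3496]
tool_rot: [3.138, -0.003, 1.411]
contact_force: [0.2, 0.2, -2.7]
opening: 0.0418
grip_force: 25.0
go dx -317.1 dy 213.3 dz 60.6 roll 1.411 (or -4.872) q6 0.673 op 0.0418 t 36.4
```

```bash
python3 -m crank '[[-0.3,-317,213,0,1.41],[-0.3,-317,213,0,1.41],[-0.3,-317,213,0,1.41],[-0.3,-317,213,0,1.41],[-0.3,-317,213,0,1.41],[-0.3,-317,213,0,1.41],[-0.3,-317,213,0,1.41],[-0.3,-317,213,0,1.41],[-0.3,-317,213,0,1.41],[-0.3,-317,213,0,1.41],[-0.3,-317,213,0,1.41],[-0.3,-317,213,0,1.41]]' >/dev/null
python3 -m crank '[[-0.3,0,0,30,0],[-0.3,0,0,60,0],[-0.3,0,0,60,0],[-0.3,0,0,60,0],[-0.3,0,0,60,0]]'
python3 -c "
from h import *
go(.575,-.0257,.0785,0)"
```

```text
time: 37.85
tool_pos: [0.5748, -0.0257, 0.2878]
tool_rot: [-3.142, 0.001, 0.001]
contact_force: [-0.1, -0.9, -1.0]
opening: 0.0416
grip_force: 25.0
go dx 0.2 dy 0.0 dz 50.3 roll 0.001 (or -6.282) q6 1.392 op 0.0416 t 37.9
```

```bash
python3 -m crank '[[-0.3,0,0,25,0],[-0.3,0,0,38,0],[-0.3,0,0,45,0],[-0.3,0,0,49,0],[-0.3,0,0,51,0],[-0.3,0,0,51,0],[-0.3,0,0,51,0],[-0.3,0,0,51,0]]'
python3 -c "
from h import *
grab('wrist','w11')"
```

```text
time: 38.52
tool_pos: [0.5748, -0.0257, 0.2376]
tool_rot: [3.141, -0.002, 0.001]
contact_force: [-0.1, -0.7, -1.3]
opening: 0.0415
grip_force: 25.0
```

View pics/w11.png

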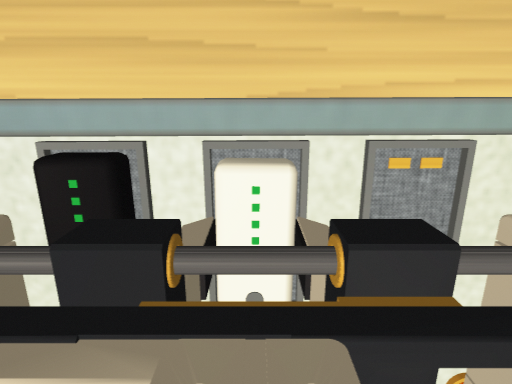

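White bank between the lips of the middle bay (columns 215–297 in 208–304), rear edge at row 161. It's good, so I'll nudge it 1 mm rearward, lower and release.

```bash
python3 -m crank '[[-0.3,1,0,0,0],[-0.3,1,0,2,0],[-0.2,1,0,2,0],[0.1,1,0,2,0],[0.35,1,0,2,0],[0.35,1,0,2,0],[0.35,1,0,2,0],[0.35,1,0,-20,0],[0.35,1,0,-60,0],[0.35,1,0,-100,0],[0.35,1,0,-140,0],[0.35,1,0,-140,0]]'
python3 - <<'E'
from h import *
p,d,c=grab("wrist"); P=cloud(d,c)
m=(P[...,2]>.066)&(P[...,2]<.078)&(P[...,0]>.51)&(P[...,0]<.645)&(np.abs(P[...,1]+.026)<.04)
q=P[m]; print(cv2.minAreaRect((q[:,:2]*1000).astype(np.float32)),q[:,2].mean())
A=np.c_[q[:,:2],np.ones(len(q))]; print(np.linalg.lstsq(A,q[:,2],rcond=None)[0][:2])
go(.461,-.412,.18,np.radians(90))
E
```

```text
time: 39.57
tool_pos: [0.5768, -0.0258, 0.3852]
tool_rot: [3.139, -0.015, 0.001]
contact_force: [1.0, 0.7, 0.6]
opening: 0.062
grip_force: 0.0
((587.03564453125, -26.07613754272461), (115.60669708251953, 79.87730407714844), 0.08838452398777008) 0.07068563366298597
[-0.0201596   0.00046654]
go dx -115.6 dy 386.1 dz 42.4 roll -1.570 (or +4.713) q6 1.392 op 0.0619 t 39.6
```

```bash
python3 -m crank '[[0.5,-115,386,0,-1.56],[0.5,-115,386,0,-1.56],[0.5,-115,386,0,-1.56],[0.5,-115,386,0,-1.56],[0.5,-115,386,0,-1.56],[0.5,-115,386,0,-1.56],[0.5,-115,386,0,-1.56],[0.5,-115,386,0,-1.56],[0.5,-115,386,0,-1.56],[0.5,-115,386,0,-1.56],[0.5,-115,386,42,-1.56],[0.5,-115,386,42,-1.56]]' | grep -E "pos|rot"
python3 -m crank '[[0.5,0,0,0,0],[0.5,0,0,0,0],[0.5,0,0,0,0]]' | grep -E "pos|rot"
python3 bank.py b .461 -.412
```

```text
tool_pos: [0.4581, -0.4143, 0.3274]
tool_rot: [-3.134, -0.006, 1.426]
tool_pos: [0.4613, -0.4114, 0.3352]
tool_rot: [3.141, 0.001, 1.421]
(array([ 461.5, -412.9]), array([40.1, 88.8]), np.float32(90.7), array([255., 180.]))
(array([ 306. , -373.7]), array([ 60.5, 119.1]), np.float32(72.0), array([ 78., 170.]))
((461.4183349609375, -414.025390625), (40.61524200439453, 88.90996551513672), 0.722997784614563) 0.023296176987544836
go dx -0.8 dy -0.3 dz 148.6 roll 1.422 (or -4.861) q6 -0.703 op 0.0693 t 40.9
```

```bash
python3 -m crank '[[0.5,-2,0,40,-0.1],[0.5,-2,0,80,-0.16],[0.5,-2,0,110,-0.16],[0.5,-2,0,130,-0.16],[0.5,-2,0,142,-0.16],[0.5,-2,0,147,-0.16],[0.5,-2,0,147,-0.16],[0.5,-2,0,147,-0.16]]' | grep -E "pos|rot|contact"
python3 -m crank '[[-0.3,0,0,0,0],[-0.3,0,0,0,0],[-0.3,0,0,0,0],[-0.3,0,0,0,0],[-0.3,0,0,0,0],[-0.3,0,0,0,0]]' 25
python3 -m crank '[[-0.3,0,0,-40,0],[-0.3,0,0,-80,0],[-0.3,0,0,-120,0],[-0.3,0,0,-160,0],[-0.3,0,0,-160,0],[-0.3,0,0,-160,0]]'
python3 -c "
from h import *
go(.576,-.1157,.13,0)"
```

```text
tool_pos: [0.4612, -0.414, 0.1893]
tool_rot: [3.14, 0.002, 1.584]
contact_force: [-0.6, -0.5, 0.5]
time: 42.08
tool_pos: [0.4607, -0.4139, 0.1882]
tool_rot: [3.141, 0.001, 1.584]
contact_force: [-0.5, -0.3, 3.0]
opening: 0.0417
grip_force: 25.0
time: 42.58
tool_pos: [0.4607, -0.4139, 0.3502]
tool_rot: [3.138, 0.004, 1.584]
contact_force: [-0.2, 0.3, -3.7]
opening: 0.0418
grip_force: 25.0
go dx 296.6 dy 119.3 dz 61.2 roll 1.584 (or -4.699) q6 -0.869 op 0.0418 t 42.6
```

```bash
python3 -m crank '[[-0.3,296.5,119,0,1.584],[-0.3,296.5,119,0,1.584],[-0.3,296.5,119,0,1.584],[-0.3,296.5,119,0,1.584],[-0.3,296.5,119,0,1.584],[-0.3,296.5,119,0,1.584],[-0.3,296.5,119,0,1.584],[-0.3,296.5,119,0,1.584],[-0.3,296.5,119,0,1.584],[-0.3,296.5,119,0,1.584],[-0.3,296.5,119,0,1.584],[-0.3,296.5,119,0,1.584]]' |grep rot
python3 -m crank '[[-0.3,0,0,30,0.08],[-0.3,0,0,60,0.08],[-0.3,0,0,60,0.08],[-0.3,0,0,60,0.08],[-0.3,0,0,60,0.08]]'
python3 -c "
from h import *
go(.576,-.1157,.0785,0)"
```

```text
tool_rot: [-3.14, 0.004, 0.133]
time: 44.0
tool_pos: [0.5758, -0.1158, 0.2879]
tool_rot: [-3.141, 0.0, 0.058]
contact_force: [0.2, -1.2, -1.3]
opening: 0.0418
grip_force: 25.0
go dx 0.2 dy -0.1 dz 50.4 roll 0.058 (or -6.225) q6 1.184 op 0.0418 t 44.0
```

```bash
python3 -m crank '[[-0.3,0,0,10,0.058],[-0.3,0,0,28,0.058],[-0.3,0,0,42,0.058],[-0.3,0,0,48,0.058],[-0.3,0,0,51,0.058],[-0.3,0,0,51,0.058],[-0.3,0,0,51,0.058],[-0.3,0,0,51,0.058]]'
python3 -m crank '[[-0.3,0,0,2,0],[-0.3,0,0,2,0],[-0.2,0,0,2,0],[0.1,0,0,2,0],[0.35,0,0,2,0],[0.35,0,0,2,0],[0.35,0,0,2,0],[0.35,0,0,-20,0],[0.35,0,0,-60,0],[0.35,0,0,-100,0],[0.35,0,0,-140,0],[0.35,0,0,-140,0]]'
python3 -m crank '[[0.35,-120,-88,0,0],[0.35,-120,-88,0,0],[0.35,-120,-88,0,0],[0.35,-120,-88,0,0],[0.35,-120,-88,0,0],[0.35,-120,-88,0,0]]'
cat > chk.py <<'E'
from h import *
import sys
p,d,c=grab("wrist",sys.argv[1]); P=cloud(d,c)
for y in (.064,-.026,-.116):
    m=(P[...,2]>.064)&(P[...,2]<.080)&(P[...,0]>.51)&(P[...,0]<.628)&(np.abs(P[...,1]-y)<.035)
    q=P[m]; A=np.c_[q[:,:2],np.ones(len(q))]
    print(cv2.minAreaRect((q[:,:2]*1000).astype(np.float32)),q[:,2].mean().round(4),np.linalg.lstsq(A,q[:,2],rcond=None)[0][:2].round(4))
print(*blobs(p,c,.078,GREEN,150),sep="\n")
m=(np.hypot(P[...,0]-.455,P[...,1]+.027)<.012); print("plunger z",np.median(P[m][:,2]))
go(.455,-.0263,.115,0)
E
python3 chk.py w12
```

```text
time: 44.67
tool_pos: [0.576, -0.1158, 0.2379]
tool_rot: [3.141, -0.002, -0.0]
contact_force: [0.3, 0.1, -0.2]
opening: 0.042
grip_force: 25.0
time: 45.67
tool_pos: [0.5768, -0.116, 0.3854]
tool_rot: [3.137, -0.014, -0.0]
contact_force: [1.3, 0.1, 1.0]
opening: 0.0619
grip_force: 0.0
time: 46.17
tool_pos: [0.4551, -0.0271, 0.3771]
tool_rot: [3.141, -0.001, 0.001]
contact_force: [-0.1, -1.1, 0.9]
opening: 0.0622
grip_force: 0.0
((572.0542602539062, 64.9012222290039), (81.49781799316406, 42.56292724609375), 0.5498587489128113) 0.071 [0.0025 0.0315]
((571.3831787109375, -25.114269256591797), (42.0551643371582, 83.362548828125), 89.75891876220703) 0.0711 [ 0.0027 -0.001 ]
((572.2272338867188, -115.15330505371094), (82.83360290527344, 42.73531723022461), 0.028123967349529266) 0.0711 [ 0.0042 -0.0326]
(array([463.2, -26.6]), array([33.1, 36.6]), np.float32(0.1), array([254., 175.]))
plunger z 0.07752461811989668
go dx -1.0 dy -1.4 dz 103.1 roll 0.000 (or -6.283) q6 1.342 op 0.0618 t 46.2
```

View pics/w12.png

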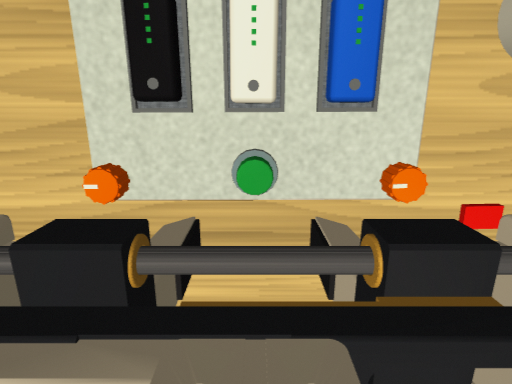

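All three banks lie in the bays, the plunger is at (254,173), the pad at (481,216). Pressing the plunger with shut fingers.

```bash
python3 -m crank '[[-1,6.5,-0.5,20,0],[-1,6.5,-0.5,50,0],[-1,6.5,-0.5,80,0],[-1,6.5,-0.5,105,0],[-1,6.5,-0.5,105,0],[-1,6.5,-0.5,105,0],[-1,6.5,-0.5,105,0]]'
python3 -m crank '[[-1,0,0,8,0],[-1,0,0,14,0],[-1,0,0,18,0],[-1,0,0,22,0],[-1,0,0,26,0],[-1,0,0,29,0],[-1,0,0,29,0],[-1,0,0,29,0]]'
```

```text
time: 46.8
tool_pos: [0.4633, -0.0278, 0.2726]
tool_rot: [3.141, -0.002, -0.001]
contact_force: [0.1, 0.5, -0.2]
opening: 0.0196
grip_force: 0.0
time: 47.47
tool_pos: [0.4624, -0.0272, 0.244]
tool_rot: [3.141, -0.002, 0.0]
contact_force: [-2.9, 1.3, 13.6]
opening: 0.0003
grip_force: 7.0
```

```bash
python3 -m crank '[[-1,0,0,2,0],[-1,0,0,3,0],[-1,0,0,3,0],[-1,0,0,3,0],[-1,0,0,3,0]]'
python3 -m crank '[[-1,0,0,-10,0],[-1,0,0,-30,0],[-1,0,0,-60,0],[-1,0,0,-100,0],[-1,0,0,-100,0],[-1,0,0,-100,0]]'
python3 chk.py w13
python3 -c "
from h import *
p,d,c=grab('top'); print(blobs(p,c,.01,RED,20)); go(.396,-.304,.12,1.583)"
```

```text
time: 47.88
tool_pos: [0.4623, -0.0271, 0.2435]
tool_rot: [3.14, -0.004, 0.0]
contact_force: [-11.2, 2.1, 41.7]
opening: 0.0007
grip_force: 21.2
time: 48.38
tool_pos: [0.4625, -0.0272, 0.3416]
tool_rot: [3.14, -0.005, 0.0]
contact_force: [-0.4, -0.0, -0.2]
opening: 0.0002
grip_force: 0.0
((570.8453979492188, 64.37891387939453), (80.74710845947266, 41.69800567626953), 0.25791528820991516) 0.071 [0.0043 0.0333]
((570.302734375, -25.08466911315918), (42.1148567199707, 81.35552215576172), 89.53924560546875) 0.0711 [ 0.0037 -0.0011]
((570.9228515625, -114.50901794433594), (41.3737678527832, 80.74251556396484), 89.87769317626953) 0.0711 [ 0.0036 -0.0346]
(array([463.5, -26.5]), array([33.6, 37.3]), np.float32(0.0), array([254., 193.]))
plunger z 0.07794882734958813
go dx -7.0 dy -0.8 dz 66.0 roll -0.000 (or +6.283) q6 1.346 op 0.0007 t 48.4
[(array([ 395.9, -304.4]), array([24.4, 41.7]), np.float32(90.7), array([311., 254.])), (array([ 606.1, -477.3]), array([ 27.5, 121.2]), np.float32(9.3), array([371., 180.])), (array([890.2, 453.5]), array([ 6.6, 91.9]), np.float32(53.7), array([54., 83.]))]
go dx -65.7 dy 277.0 dz 60.1 roll -1.583 (or +4.700) q6 1.346 op 0.0002 t 48.5
```

Plunger fully pressed and sprung back. Now the pad.

```bash
python3 -m crank '[[0.3,-66,277,0,-1.583],[0.3,-66,277,0,-1.583],[0.3,-66,277,0,-1.583],[0.3,-66,277,0,-1.583],[0.3,-66,277,0,-1.583],[0.3,-66,277,0,-1.583],[0.3,-66,277,0,-1.583],[0.3,-66,277,0,-1.583],[0.3,-66,277,0,-1.583],[0.3,-66,277,20,-1.583],[0.3,-66,277,40,-1.583],[0.3,-66,277,40,-1.583]]' >/dev/null
python3 -m crank '[[0.3,0,0,0,-0.08],[0.3,0,0,0,-0.08],[0.3,0,0,0,-0.08]]' | grep -E "pos|rot"
python3 bank.py r .396 -.304 .01
```

```text
tool_pos: [0.3959, -0.304, 0.2984]
tool_rot: [-3.14, -0.002, 1.459]
(array([ 396.2, -303.9]), array([28.8, 46.4]), np.float32(91.3), array([256., 186.]))
((396.2021179199219, -304.8303527832031), (28.885719299316406, 46.06553268432617), 1.4429782629013062) 0.00956048639848436
go dx 0.0 dy 0.1 dz 111.8 roll 1.459 (or -4.825) q6 -0.696 op 0.0596 t 49.8
```

```bash
python3 -m crank '[[0.3,0,0,30,-0.1],[0.3,0,0,60,-0.13],[0.3,0,0,85,-0.13],[0.3,0,0,103,-0.13],[0.3,0,0,113,-0.13],[0.3,0,0,118,-0.13],[0.3,0,0,118,-0.13],[0.3,0,0,118,-0.13]]' | grep -E "pos|rot|contact"
python3 -m crank '[[-0.6,0,0,0,0],[-0.6,0,0,0,0],[-0.6,0,0,0,0],[-0.6,0,0,0,0],[-0.6,0,0,0,0],[-0.6,0,0,0,0],[-0.6,0,0,0,0]]' 15
python3 -m crank '[[-0.6,0,0,-40,0],[-0.6,0,0,-80,0],[-0.6,0,0,-120,0],[-0.6,0,0,-150,0],[-0.6,0,0,-150,0]]'
python3 -c "
from h import *
go(.621,-.331,.171,1.58)"
```

```text
tool_pos: [0.3964, -0.3044, 0.1824]
tool_rot: [3.141, 0.001, 1.591]
contact_force: [-0.7, -0.8, 0.1]
time: 51.03
tool_pos: [0.3961, -0.3043, 0.182]
tool_rot: [3.141, 0.0, 1.591]
contact_force: [-0.4, 0.5, 4.2]
opening: 0.0296
grip_force: 15.0
time: 51.45
tool_pos: [0.397, -0.305, 0.3378]
tool_rot: [3.134, 0.008, 1.592]
contact_force: [1.1, -1.1, -0.1]
opening: 0.0297
grip_force: 15.0
go dx -30.6 dy 223.4 dz 7.8 roll 0.012 (or -6.272) q6 -0.829 op 0.0297 t 51.5
```

```bash
python3 -m crank '[[-0.6,-30.5,223,0,0],[-0.6,-30.5,223,0,0],[-0.6,-30.5,223,0,0],[-0.6,-30.5,223,0,0],[-0.6,-30.5,223,0,0],[-0.6,-30.5,223,0,0],[-0.6,-30.5,223,0,0],[-0.6,-30.5,223,30,0],[-0.6,-30.5,223,60,0],[-0.6,-30.5,223,90,0],[-0.6,-30.5,223,115,0],[-0.6,-30.5,223,115,0]]'
python3 -m crank '[[-0.05,0,0,0,0],[-0.05,0,0,0,0],[-0.05,0,0,0,0],[-0.05,0,0,0,0],[-0.05,0,0,-30,0],[-0.05,0,0,-70,0],[-0.05,0,0,-110,0],[-0.05,0,0,-150,0],[-0.05,0,0,-150,0]]'
python3 -m crank '[[0,-30,-230,0,0],[0,-30,-230,0,0],[0,-30,-230,0,0],[0,-30,-230,0,0],[0,-30,-230,0,0],[0,-30,-230,0,0],[0,-30,-230,0,0],[0,-30,-230,0,0]]' | grep pos
python3 - <<'E'
from h import *
p,d,c=grab("top","t14"); P=cloud(d,c); print(blobs(p,c,.02,RED,20))
for y in (.064,-.026,-.116):
    m=(P[...,2]>.064)&(P[...,2]<.080)&(P[...,0]>.51)&(P[...,0]<.628)&(np.abs(P[...,1]-y)<.035); q=P[m]
    print(cv2.minAreaRect((q[:,:2]*1000).astype(np.float32)),q[:,2].mean())
E
```

```text
time: 52.45
tool_pos: [0.6173, -0.329, 0.2097]
tool_rot: [-3.131, -0.007, 1.591]
contact_force: [-0.3, 1.1, -1.2]
opening: 0.03
grip_force: 15.0
time: 53.2
tool_pos: [0.6203, -0.3303, 0.3789]
tool_rot: [3.126, 0.011, 1.592]
contact_force: [1.1, -0.9, 2.6]
opening: 0.0438
grip_force: 0.0
tool_pos: [0.3893, -0.3651, 0.3683]
[(array([ 615. , -328.1]), array([23.3, 40. ]), np.float32(90.7), array([319., 175.])), (array([ 604.3, -474.2]), array([ 27.3, 118.8]), np.float32(9.3), array([371., 179.])), (array([876.4, 436.4]), array([ 6.5, 61.3]), np.float32(53.7), array([58., 86.]))]
((576.2826538085938, 64.1730728149414), (89.65938568115234, 42.017723083496094), 0.24244268238544464) 0.07224558647794607
((574.3220825195312, -25.775739669799805), (42.06253433227539, 89.28755187988281), 89.2605972290039) 0.07209711048084085
((574.8804931640625, -116.42562866210938), (90.68374633789062, 40.66471862792969), 0.826773464679718) 0.07188487887115112
```

View pics/t14.png

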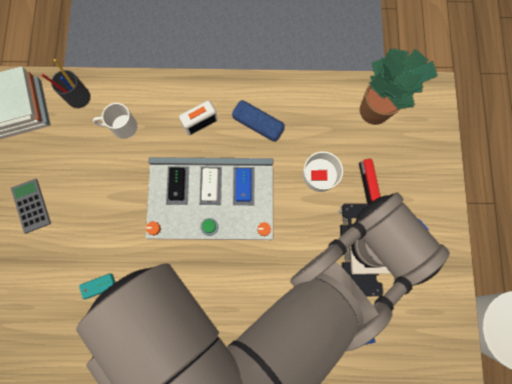

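Pad in the bin at (319,175), banks in all three bays at (177,185), (210,185), (243,185), with the arm clear of everything. Handing in.

```bash
python3 -c "
from cell import ticket
print(ticket.hand_in())"
```

```text
the job is handed in; nothing more can be done
None
```

I handed the job in at about 54 s: the stand is level, all three banks are flat in their own bays, the plunger was pressed to its stop and sprang back, and the only red pad I found is in the bin; the hand-in gave no verdict back.

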